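# Lock the anvil foot in the bench rail with a hammer-head bolt

## Task

Lock the forked anvil foot on the bench rail with the hammer-head bolt that is parked in the wooden block: lower the bolt's head lengthwise into the open slot of the rail, slide it along into the fork until its shank is fully home, press it down and give it a quarter turn so that the head lies across the slot, and let the spring lift the head into its notch under the lips. Leave the bolt upright and let go; leave the jar, the bowl and the scraper where they are.

Things in the scene. Friction and masses are not known exactly. Their poses are not given: they have to be found in the camera images.
- bolt_grip (a point): Centre of the black handle of the loose hammer-head bolt (0.2 kg, 92 mm tall, upright at the start), on its axis, 77 mm above the underside of the head. z: up along the shank; x: along the long side of both handle and head. Handle 56 (x) x 18 (y) x 30 mm high, reaching 15 mm above and below this point. Half a turn about z changes nothing.
- bolt_head (a point): Centre of the underside of the same bolt's steel head, same axes. Head 44 (x) x 15 (y) x 10 mm high; above it a round shank 14 mm in diameter up to the handle, with a thin 24 mm washer just under the handle.
- block: Fixed wooden parking block 110 (x) x 70 (y) x 30 mm high; origin at the centre of its underside. In its top a pocket 48 (x) x 19 (y) mm, 18 mm deep, in which the bolt's head stands loosely at the start.
- rail: Fixed steel bench rail, a lipped channel 340 mm long (along its y), 62 wide (x), 50 high. Origin: centre of its underside, on the bench; z up. Between the lips (4 mm thick, top at z = 50 mm) an open slot 19 mm wide runs along x = 0; inside, the channel is 50 mm wide. 40 mm at each end is plugged. A fixed steel foot carrying a small anvil is clipped over its +y half.
- slot_entry (a point): Point on the slot's centre line, level with the top of the lips, at rail y = -65 mm, where the slot is always clear for the head to go in; same axes as the rail. From here the bolt slides along +y into the fork. Retainer bars under the lips reach down to rail z = 41 mm: except at the notch the head can turn only with its underside below z = 31 mm.
- fork_zone (a point): Middle (rail y = 25 mm, lip top) of the 50 mm stretch in which the bolt's axis will be with its shank home in the foot's fork; the exact place is not reported: feel for it. Foot plate 8 mm thick on the lips; fork gap 18 mm wide, 32 mm long, open to -y. The anvil begins 84 mm farther along +y than the home bolt's axis and rises to rail z = 98 mm.
- strip (a joint): Sprung strip in the channel under the slot: metres pushed down (0 = at rest, its top at rail z = 41 mm; at most 0.022). Pushes up with 2.4 N at first, 0.8 N more per mm. Only with the shank home is there a hidden notch, 21 mm long in y, in the retainer bars: there the crosswise head rises to the lips, underside at z = 36 mm; elsewhere it stays 5 mm lower.
- jar: Bystander: small clear jar with white cap, 64 mm across, 75 mm tall; origin at the centre of its underside.
- bowl: Bystander: white bowl, 110 mm across, 55 mm tall; origin at the centre of its underside.
- scraper: Bystander: screwdriver-shaped scraper 170 mm long lying on the bench, black handle; origin at its middle, underside.
Mind the look-alikes: they are no part of the job. Leave any blue or green look-alike of the part that bears bolt_grip alone.

How it is judged:
By the outcome, as a careful person would: the job done as asked, in the order asked, and still so for the second after the job is handed in, with the robot touching nothing.
It also fails if it takes over 45 s, if anything falls off the work surface, if the arm or the gripper's body presses on something with over 40 N, if the wrist force passes 120 N, or if a joint passes its speed limit or range.

## Robot

A 6-joint arm with a two-finger parallel gripper is mounted at the origin on the work surface. World frame = base frame: x ahead of the robot, y to its left, z up, the work surface at z = 0. Lengths are in m, angles in degrees, forces in N, time in s.
With the tool pointing down it reaches from about 0.4 to 0.825 m from the base axis. Payload 7 kg.
Tool frame: the origin (TCP) lies on the front face of the gripper's body, between the roots of the fingers; the fingertips stand 66 mm ahead of it and the grasp point (between the pads) lies 47 mm ahead of it; z points along the fingers, y is the line along which they close (so a half turn about z gives the same grasp; the last joint's range is limited). The gripper opens to 88 mm and grips with 3 to 60 N. Pads are 19 mm wide; open, the fingers measure 130 mm over their backs; the gripper's body (78 mm by 193 mm) begins 47 mm behind the grasp point.
Start: joints at [93.856, 20.546, 0.682, 0, -70.136, -16.507], TCP at [0.148, 0.659, 0.292] pointing down, gripper open.
Joint ranges: [-176.03, 176.03], [-82.01, 121.73], [-58.28, 71.71], [-173.87, 95.51], [-174.79, -0.11], [-173.66, 173.66]. Speed limits (degrees/s): [136.94, 136.94, 172.46, 180, 180, 180].

## Interface

Orientations are given as [roll, pitch, yaw] about the fixed x, y, z axes, in that order (R = Rz(yaw) Ry(pitch) Rx(roll)).
In Python, from plant import ctrl gives the robot as it stands.
- The arm moves only by the tool send_rows, never from a script. Its argument "deltas" is a list of rows, each a list of 2 entries, a list of its own where there are three numbers: the shift along the tool's x, y, z each as a share of 800 mm, from -1 to 1, then the turn about the tool's z as a share of 90 degrees, from -1 to 1. A call has exactly 5 rows; each row is the pose to reach, as a shift and turn from the pose commanded when the call began, along the tool's axes at that moment; what a row does not reach only later rows make up. A row lasts 1/12 s, in which the tool goes at most 41.7 mm and 7.16 degrees, less where a joint would pass 70% of its speed; a pose out of reach is approached as far as the arm can. A call with a number of a shift or a turn outside -1 to 1 is refused whole. A call with a gripper value outside its range is refused whole. "gripper" is the opening, from 0 (shut) to 1 (fully open), set as the call begins (left out, the last holds). The fingers move at their own pace and stop on an object; the grip force is fixed at half the most. Time passes only in rows, so rows that repeat a pose let the fingers close, or fill a call up. It gives the time, the measured TCP pose, the force, the opening and the grip force at its end, in the units of the state.
- ctrl.get_obs(): the state, without advancing time (a new reading comes with each control period).
- ctrl.snapshot(name): name is "scene" or "side" or "wrist"; returns a dict with "color" (480x640x3 uint8, red, green, blue), "vertical_fov" (degrees; the focal length in pixels is half the picture's height over the tangent of half this angle, whatever the lens; pixels are square), "cx", "cy" (the principal point, pixels), "rvec" (rotation vector, rad) and "tvec" (3), from world to camera coordinates, as OpenCV has them. Camera axes: x right, y down, z forward; pixel columns grow to the right and rows downward; lengths in m; the calibration is good to about 2 mm. The wrist camera is an equidistant fisheye: a pixel r from the principal point sees the ray r / f radians off the axis. A picture is of the moment at which its call begins. There is no depth.
- ctrl.close_job(): hands the job in; it is judged then, once.
Trained networks look in a picture, given as the dict that the camera call returned (one of the last four; its "shot" number tells which), for a name from the list of things; names that differ only in an ending like _2 or _b are one class to them, and where a whole thing is asked for, a point or a joint stands for the part that bears it (a point fixed in the world has none). Each returns a list of dicts, best first, with "conf" (0 to 1); they miss things now and then, are a little off and sometimes report something else, mostly with a low value. They report only what shows in the picture. A call takes as long as a camera call. They do not tell look-alikes from the thing itself.
- ctrl.boxes_of(picture, thing): "xy" ([column, row] as shares, 0 to 1, of the picture: columns of its width, rows of its height, amid what is visible of it).
- ctrl.cut_out(picture, thing): "pixels" (480x640 bool, what is visible of it) and "xy" ([column, row] as shares, 0 to 1, of the picture: columns of its width, rows of its height, amid what is visible of it).
The state is a dict: "clock": time; "joint_pos": joint angles; "qvel": joint speeds; "tau": joint torques, N m; "tool_pos": TCP position; "orientation": TCP orientation; "force": force on the tool from outside, world axes, zero at the start; "moment": the same for the moment, N m; "opening": finger opening in m; "gripper_force": force on a finger pad.
Only numpy, scipy, OpenCV 4.12 (cv2) and the standard library are available. Lean on these libraries where they do the work, as an engineer would, in place of code of your own. Each camera call takes 0.05 s, during which the arm holds its last target. There are 200 camera calls.

## Working session

There is one attempt and no reset: what is moved stays moved. The work goes in short steps, Python scripts to look and compute and a tool call to move; the robot and the scene stay as the last step left them, time stands still between calls to the robot, and variables do not carry over. Pictures are saved under pics/ and viewed, at most 12 in all, crops included, and the job is handed in when it is done.

Besides the shell and the picture viewer there is one more tool, called after "Request:" as name([rows], argument=value, ...), one row to a line, values as JSON. send_rows: Moves the arm, as the interface text tells. Shift numbers are shares of 800 mm and turn numbers shares of 90 degrees, none past 1 either way. Its arguments: {"type":"object","properties":{"deltas":{"type":"array","items":{"type":"array"}},"gripper":{"type":"number"}},"required":["deltas"]}

```bash
ls; mkdir -p pics
cat > h.py <<'E'
import numpy as np, cv2, pickle
from plant import ctrl
def ray(s,uv):
    f=240/np.tan(np.radians(s["vertical_fov"])/2)
    R=cv2.Rodrigues(np.array(s["rvec"],float))[0]; t=np.array(s["tvec"],float).ravel()
    d=np.array([uv[0]-s["cx"],uv[1]-s["cy"]],float)
    if s.get("fish"):
        r=np.hypot(*d)+1e-9; a=r/f; v=np.array([*(d/r*np.sin(a)),np.cos(a)])
    else: v=np.array([*(d/f),1.])
    return -R.T@t, R.T@v
def at_z(s,uv,z):
    c,v=ray(s,uv); return c+v*(z-c[2])/v[2]
def proj(s,P):
    f=240/np.tan(np.radians(s["vertical_fov"])/2)
    R=cv2.Rodrigues(np.array(s["rvec"],float))[0]; t=np.array(s["tvec"],float).ravel()
    p=R@np.array(P,float)+t
    if s.get("fish"):
        r=np.hypot(p[0],p[1])+1e-12; a=np.arctan2(r,p[2]); return np.array([s["cx"],s["cy"]])+f*a*p[:2]/r
    return np.array([s["cx"],s["cy"]])+f*p[:2]/p[2]
def shot(n):
    s=dict(ctrl.snapshot(n)); s["fish"]=(n=="wrist"); return s
def save(s,name): cv2.imwrite("pics/"+name,cv2.cvtColor(s["color"],cv2.COLOR_RGB2BGR))
E
python3 - <<'E'
from h import *
for n in ["scene","side","wrist"]:
    s=shot(n); save(s,n+"0.png"); pickle.dump(s,open(n+"0.pkl","wb"))
    print(n,s["vertical_fov"],s["cx"],s["cy"],"cam at",ray(s,(320,240)))
    for th in ["bolt_grip","bolt_head","block","rail","jar","bowl","scraper"]:
        try:
            print(th,[(round(d["conf"],2),np.round(np.array(d["xy"])*[640,480]).tolist()) for d in ctrl.boxes_of(s,th)][:4])
        except Exception as e: print(th,e)
print(ctrl.get_obs())
E
```

```text
pics
scene 45.318649742841934 313.64188663386426 235.57617441632598 cam at (array([ 0.83204018, -0.57758916,  1.15877681]), array([-0.21867151,  0.45418882, -0.86375739]))
bolt_grip [(0.96, [190.0, 258.0]), (0.91, [274.0, 324.0]), (0.86, [160.0, 368.0]), (0.79, [201.0, 313.0])]
bolt_head [(0.92, [190.0, 258.0]), (0.81, [272.0, 328.0]), (0.58, [163.0, 370.0]), (0.22, [294.0, 246.0])]
block [(0.68, [207.0, 328.0])]
rail [(0.77, [292.0, 251.0])]
jar [(0.71, [380.0, 330.0])]
bowl [(0.97, [286.0, 103.0])]
scraper [(0.7, [459.0, 264.0]), (0.33, [295.0, 251.0])]
side 53.46067502664664 319.90915971403575 238.35627795947593 cam at (array([0.45131069, 0.6734907 , 0.82304378]), array([ 0.07372655, -0.68166476, -0.72794882]))
bolt_grip [(0.9, [412.0, 202.0]), (0.83, [370.0, 140.0]), (0.77, [315.0, 189.0]), (0.67, [372.0, 170.0])]
bolt_head [(0.85, [318.0, 189.0]), (0.75, [371.0, 167.0]), (0.63, [371.0, 140.0])]
block [(0.8, [367.0, 187.0])]
rail [(0.71, [324.0, 259.0])]
jar [(0.74, [228.0, 215.0]), (0.5, [374.0, 168.0])]
bowl [(0.67, [449.0, 426.0])]
scraper [(0.73, [159.0, 301.0])]
wrist 65.706
[... 209 characters left out ...]
7, [579.0, 38.0])]
scraper []
{'clock': 1.2, 'joint_pos': array([ 9.38564592e+01,  2.05443965e+01,  6.82427652e-01,  6.69986705e-04,
       -7.01366774e+01, -1.65069659e+01]), 'qvel': array([-0.0279409 , -0.01267426,  0.05683837, -0.02862249,  0.01405609,
       -0.01635727]), 'tau': array([-1.27359417e-03, -5.82398522e+01,  2.93308461e+01,  7.00273857e+00,
        1.26129351e-02, -1.78630393e-05]), 'tool_pos': array([0.14784358, 0.65858648, 0.2921891 ]), 'orientation': array([-1.79998523e+02, -2.19491572e-04, -1.26502791e+01]), 'force': array([ 0.27779707,  0.06513844, -0.84417964]), 'moment': array([ 0.006762 , -0.0254756,  0.0158229]), 'gripper_force': 0.0, 'opening': 0.08748265986004718}
```

View pics/scene0.png

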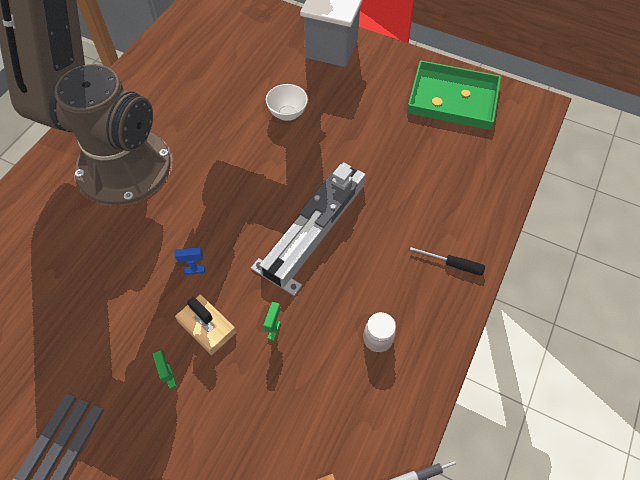

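View pics/side0.png

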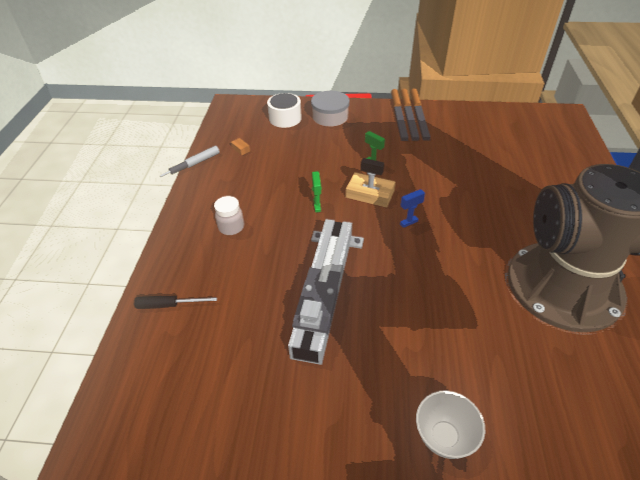

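The scene view shows the black-handled bolt at (200,311) in its block at (207,325). The rail's open −y end is at (278,275) and the anvil end at (345,175). The blue and green bolts are look-alikes. The side view has the bolt at (372,168) and the rail running from (337,230) to (308,350).

Run:
```python
from h import *
S=pickle.load(open("scene0.pkl","rb"));D=pickle.load(open("side0.pkl","rb"))
def tri(a,b):
    c1,v1=ray(S,a);c2,v2=ray(D,b)
    A=np.c_[v1,-v2];l=np.linalg.lstsq(A,c2-c1,rcond=None)[0]
    p,q=c1+v1*l[0],c2+v2*l[1];return (p+q)/2,np.linalg.norm(p-q)
print("handle",tri((200,310),(372,166)))
print("block",at_z(S,(207,325),.03),at_z(D,(371,190),.03))
print("rail -y",at_z(S,(276,270),.05),at_z(D,(336,228),.05))
print("rail +y",at_z(S,(350,176),.05),at_z(D,(307,348),.04))
print("jar",at_z(S,(380,323),.075),"green",at_z(S,(272,320),.08),"blue",at_z(S,(189,256),.08),"green2",at_z(S,(162,365),.08))
# block mask top corners, handle dark mask
s=shot("scene")
for th in ["block","bolt_grip"]:
  for m in ctrl.cut_out(s,th)[:4]:
    p=np.argwhere(m["pixels"])[:,::-1].astype(np.float32)
    print(th,m["conf"],np.array(m["xy"])*[640,480],cv2.minAreaRect(p), s["color"][m["pixels"]].mean(0))
o=ctrl.get_obs(); w=pickle.load(open("wrist0.pkl","rb"))
from scipy.spatial.transform import Rotation as Ro
T=Ro.from_euler("xyz",o["orientation"],degrees=True).as_matrix()
c,v=ray(w,(320,240)); print("cam in tool",T.T@(c-o["tool_pos"]),T.T@v)
```

```text
handle (array([ 0.41989942, -0.27094169,  0.09017805]), np.float64(0.0013971693276998004))
block [ 0.42894816 -0.27548007  0.03      ] [ 0.4179482  -0.25098673  0.03      ]
rail -y [ 0.50048959 -0.10523739  0.05      ] [ 0.49644729 -0.09033856  0.05      ]
rail +y [0.53525954 0.1962887  0.05      ] [0.5308215  0.21677843 0.04      ]
jar [ 0.75217712 -0.12507834  0.075     ] green [ 0.55706233 -0.220269    0.08      ] blue [ 0.32781647 -0.17351997  0.08      ] green2 [ 0.4140603  -0.39777079  0.08      ]
block 0.61 [296.128 235.488] ((300.0580749511719, 235.4412841796875), (7.205677509307861, 60.60066223144531), 38.333335876464844) [207.22311828 206.79569892 205.31451613]
block 0.59 [215.168 326.592] ((205.50001525878906, 323.5), (53.740108489990234, 35.35533905029297), 45.0) [207.83060109 175.11407104 126.41461749]
bolt_grip 0.88 [187.712 257.616] ((188.9950714111328, 260.95050048828125), (26.368486404418945, 28.657072067260742), 84.2894058227539) [ 41.99124343  71.58844133 136.43607706]
bolt_grip 0.84 [201.216 310.992] ((200.50003051757812, 313.5000305175781), (36.76955032348633, 14.142134666442871), 45.0) [70.80987654 70.36296296 72.22469136]
bolt_grip 0.62 [274.112 322.992] ((272.5999755859375, 320.70001220703125), (16.127614974975586, 36.99864196777344), 18.434947967529297) [ 60.78850575 149.51034483  78.82068966]
bolt_grip 0.58 [163.008 368.88 ] ((163.90000915527344, 370.20001220703125), (40.79337692260742, 14.230247497558594), 71.56504821777344) [ 49.7940552  116.25477707  62.44161359]
cam in tool [ 0.07129043  0.00045821 -0.09113605] [-0.27906412 -0.00190983  0.96027057]
```

```bash
cat >> h.py <<'E'
from scipy.spatial.transform import Rotation as Ro
def plan(xyz,yaw=None):
    o=ctrl.get_obs(); T=Ro.from_euler("xyz",o["orientation"],degrees=True).as_matrix()
    d=T.T@(np.array(xyz)-o["tool_pos"])
    # tool z points down: positive turn about tool z lowers world yaw
    t=0 if yaw is None else -((yaw-o["orientation"][2]+180)%360-180)/90
    print("pose",np.round(o["tool_pos"],4),np.round(o["orientation"],2),"shift",np.round(d/.8,4),"turn",round(t,4))
E
python3 - <<'E'
from h import *
S=pickle.load(open("scene0.pkl","rb"))
a,b=at_z(S,(188,298),.1),at_z(S,(212,325),.1);print(a,b,np.degrees(np.arctan2(*(b-a)[1::-1])))
plan([.52,.05,.33],-96)
E
```

```text
[ 0.38872106 -0.26269932  0.1       ] [ 0.46266248 -0.28974159  0.1       ] -20.088756959775512
pose [0.1479 0.6586 0.2922] [180.    -0.   -12.65] shift [ 0.6205  0.6404 -0.0473] turn 0.9261
```

Request:
send_rows([
  [[0.62, 0.64, -0.047], 0],
  [[0.62, 0.64, -0.047], 0],
  [[0.62, 0.64, -0.047], 0],
  [[0.62, 0.64, -0.047], 0],
  [[0.62, 0.64, -0.047], 0],
], gripper=1)

```text
clock: 1.77
tool_pos: [0.257, 0.4793, 0.3033]
orientation: [-180.0, -0.0, -12.6]
force: [1.5, 0.8, 0.1]
opening: 0.0873
gripper_force: 0.0
```

Request:
send_rows([
  [[0.44, 0.45, -0.033], 0],
  [[0.44, 0.45, -0.033], 0],
  [[0.44, 0.45, -0.033], 0],
  [[0.44, 0.45, -0.033], 0],
  [[0.44, 0.45, -0.033], 0],
])

```text
clock: 2.18
tool_pos: [0.3662, 0.3022, 0.3146]
orientation: [-179.9, -0.0, -12.6]
force: [2.2, 0.8, -0.9]
opening: 0.0879
gripper_force: 0.0
```

Request:
send_rows([
  [[0.26, 0.27, -0.02], 0],
  [[0.26, 0.27, -0.02], 0],
  [[0.26, 0.27, -0.02], 0],
  [[0.26, 0.27, -0.02], 0],
  [[0.26, 0.27, -0.02], 0],
])

```text
clock: 2.6
tool_pos: [0.4742, 0.1243, 0.3258]
orientation: [-179.9, -0.0, -12.6]
force: [0.9, 0.5, -0.0]
opening: 0.0875
gripper_force: 0.0
```

Request:
send_rows([
  [[0.076, 0.08, -0.006], 0.93],
  [[0.076, 0.08, -0.006], 0.93],
  [[0.076, 0.08, -0.006], 0.93],
  [[0.076, 0.08, -0.006], 0.93],
  [[0.076, 0.08, -0.006], 0.93],
])

```text
clock: 3.02
tool_pos: [0.5194, 0.0492, 0.3298]
orientation: [180.0, 0.0, -49.0]
force: [0.6, 0.4, -0.4]
opening: 0.0874
gripper_force: 0.0
```

Run:
```python
from h import *
s=shot("wrist"); save(s,"w1.png"); pickle.dump(s,open("w1.pkl","wb"))
for th in ["bolt_grip","rail","block"]: print(th,[(round(d["conf"],2),np.round(np.array(d["xy"])*[640,480]).tolist()) for d in ctrl.boxes_of(s,th)][:4])
```

```text
bolt_grip [(0.86, [581.0, 63.0]), (0.76, [451.0, 12.0]), (0.7, [572.0, 180.0]), (0.63, [620.0, 14.0])]
rail [(0.58, [387.0, 152.0])]
block [(0.77, [551.0, 66.0])]
```

View pics/w1.png

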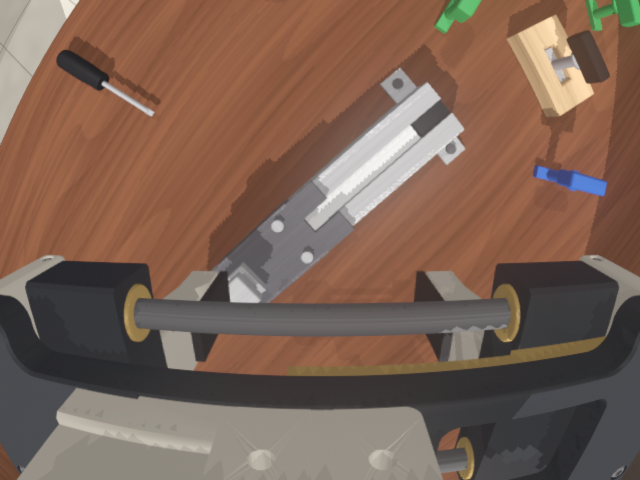

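The wrist view shows the rail's −y end corners at about (432,85) and (463,128), the foot plate edge at (318,182)–(350,222), and the fork bottom at (315,222). The bolt handle is at (588,57) and the block at (551,66).

Run:
```python
from h import *
from scipy.optimize import least_squares
s=pickle.load(open("w1.pkl","rb"))
L0,R0=at_z(s,(432,85),.05),at_z(s,(463,128),.05)
L1,R1=at_z(s,(318,182),.05),at_z(s,(350,222),.05)
print(L0,R0,np.linalg.norm(L0-R0)); print(L1,R1,np.linalg.norm(L1-R1))
for a,b in((L0,L1),(R0,R1),(L0,R0)): print(np.degrees(np.arctan2(*(b-a)[1::-1])),np.linalg.norm(a-b))
print("foot top",at_z(s,(318,182),.058),at_z(s,(350,222),.058),"forkbottom",at_z(s,(315,222),.058))
print("block corners z.03",[at_z(s,p,.03)[:2].round(4) for p in((508,38),(557,16),(592,97),(549,108))])
im=s["color"][60:250,290:490]; a=cv2.resize(im,None,fx=3,fy=3,interpolation=3)
b=cv2.resize(s["color"][0:130,490:640],None,fx=1.33,fy=1.33)
c=np.zeros((570,800,3),np.uint8);c[:,:600]=a;c[:b.shape[0],600:600+b.shape[1]]=b
cv2.imwrite("pics/w1c.png",c[:,:,::-1])
```

```text
[ 0.5178014  -0.12001734  0.05      ] [ 0.46377758 -0.11083886  0.05      ] 0.0547979707542814
[0.53772823 0.03242055 0.05      ] [0.48589021 0.04199848 0.05      ] 0.052715438973326305
82.5524688416001 0.1537347995975354
81.76752662641788 0.1544286869245851
170.35768805454137 0.0547979707542814
foot top [0.53834577 0.03162128 0.058     ] [0.4876258  0.04099263 0.058     ] forkbottom [0.51415345 0.06410265 0.058     ]
block corners z.03 [array([ 0.4876, -0.2383]), array([ 0.4603, -0.3203]), array([ 0.3564, -0.2832]), array([ 0.3944, -0.218 ])]
```

View pics/w1c.png

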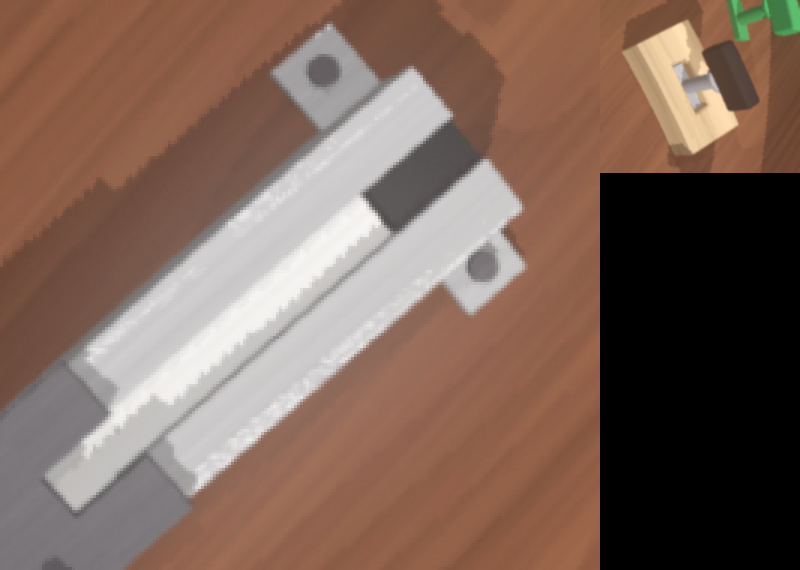

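The crop shows the slot corners at the −y end at (441,100) and (453,113) px, the fork mouth at (327,197) and (340,213), and the fork bottom at (305,220)–(316,231).

Run:
```python
from h import *
from scipy.optimize import least_squares
s=pickle.load(open("w1.pkl","rb"))
def fit(fr):
    f=lambda p:[ (31,-170,50),(-31,-170,50),(9.5,-170,50),(-9.5,-170,50),(9,p[3],58),(-9,p[3],58),(9,p[3]+32,58),(-9,p[3]+32,58)]
    uv=np.array([(414,67),(522,209),(452,120),(488,160),(110,412),(150,458),(45,480),(78,512)])/3+[290,60]
    def w(p,q): 
        c,n=np.cos(p[2]),np.sin(p[2]); q=np.array(q)/1000; return [p[0]+c*q[0]-n*q[1],p[1]+n*q[0]+c*q[1],q[2]]
    def res(p): return np.concatenate([proj(s,w(p,q))-u for q,u in zip(f(p),uv)])
    r=least_squares(res,[.51,.05,-.13,0],loss="soft_l1",x_scale=[.01,.01,.01,1])
    p=r.x;print("rail",p[:2],np.degrees(p[2]),"fork mouth y",p[3]);print(res(p).reshape(-1,2).round(1).tolist())
    for q in [(0,-65,50),(0,p[3]+24,50),(0,25,50)]: print(q,np.round(w(p,q),4))
fit(0)
```

```text
rail [0.51340564 0.05401413] -7.256972922454389 fork mouth y -15.66501524796386
[[-0.4, 0.3], [0.6, 0.2], [0.2, -0.9], [-0.4, 0.2], [1.3, 0.8], [-0.1, -1.2], [-1.0, -0.9], [0.0, 1.4]]
(0, -65, 50) [ 0.5052 -0.0105  0.05  ]
(0, np.float64(8.33498475203614), 50) [0.5145 0.0623 0.05  ]
(0, 25, 50) [0.5166 0.0788 0.05  ]
```

Run:
```python
from h import *
plan([.42,-.271,.27],-20)
```

```text
pose [0.5189 0.0505 0.33  ] [-179.99   -0.    -48.2 ] shift [0.2171 0.3601 0.075 ] turn -0.3133
```

Request:
send_rows([
  [[0.217, 0.36, 0.075], 0],
  [[0.217, 0.36, 0.075], 0],
  [[0.217, 0.36, 0.075], 0],
  [[0.217, 0.36, 0.075], 0],
  [[0.217, 0.36, 0.075], 0],
])

```text
clock: 3.63
tool_pos: [0.4569, -0.1462, 0.2935]
orientation: [-180.0, -0.0, -48.1]
force: [0.7, 0.1, -1.1]
opening: 0.0876
gripper_force: 0.0
```

Request:
send_rows([
  [[0.085, 0.14, 0.03], -0.31],
  [[0.085, 0.14, 0.03], -0.31],
  [[0.085, 0.14, 0.03], -0.31],
  [[0.085, 0.14, 0.03], -0.31],
  [[0.085, 0.14, 0.03], -0.31],
])

```text
clock: 4.05
tool_pos: [0.4173, -0.273, 0.2683]
orientation: [180.0, 0.1, -20.0]
force: [-0.4, 0.5, -0.6]
opening: 0.0877
gripper_force: 0.0
```

Run:
```python
from h import *
plan([.42,-.271,.27],-20)
s=shot("wrist"); save(s,"w2.png"); pickle.dump(s,open("w2.pkl","wb"))
print(proj(s,[.42,-.271,.104]),proj(s,[.42,-.271,.03]))
for m in ctrl.cut_out(s,"bolt_grip"): 
    p=np.argwhere(m["pixels"])[:,::-1].astype(np.float32); print(m["conf"],np.array(m["xy"])*[640,480],s["color"][m["pixels"]].mean(0),cv2.boxPoints(cv2.minAreaRect(p)).round().tolist())
```

```text
pose [ 0.4173 -0.273   0.2683] [ 1.7997e+02  1.1000e-01 -1.9990e+01] shift [ 0.0023 -0.0035 -0.0021] turn 0.0001
[316.18152743 233.32313167] [317.09896573 211.79972109]
0.9 [251.392 355.68 ] [ 66.35075885  96.55817875 161.77459247] [[215.0, 367.0], [222.0, 329.0], [283.0, 340.0], [277.0, 378.0]]
0.83 [466.816 175.488] [ 75.39194985 133.40481689  78.40613659] [[421.0, 196.0], [448.0, 130.0], [498.0, 151.0], [471.0, 217.0]]
0.8 [195.584  97.104] [ 93.71360469 180.37733773 109.34396773] [[150.0, 103.0], [214.0, 58.0], [239.0, 94.0], [175.0, 139.0]]
0.68 [316.416 225.888] [126.34570312  97.484375    81.09863281] [[302.0, 185.0], [330.0, 185.0], [333.0, 267.0], [305.0, 268.0]]
```

View pics/w2.png

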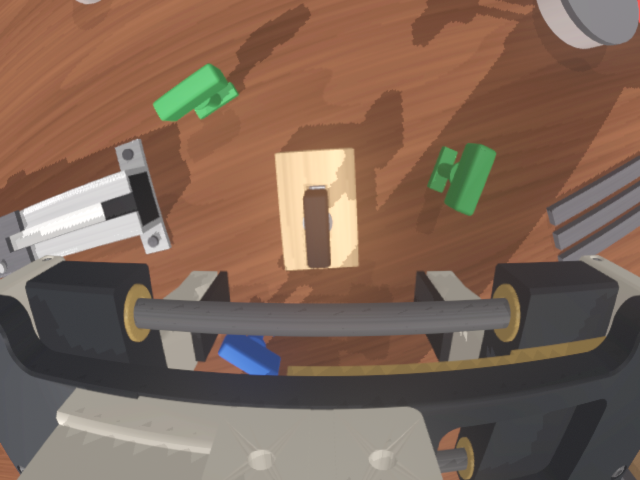

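The bolt is upright in the block. Its handle top runs from about (316,188) to (318.5,268), nearly along the tool x axis, and both look-alikes are clear of the fingers.

Run:
```python
from h import *
s=pickle.load(open("w2.pkl","rb"))
a=at_z(s,(316,188),.104);b=at_z(s,(318.5,267.5),.104);d=b-a
print(a,b,np.linalg.norm(d),"mid",(a+b)/2,np.degrees(np.arctan2(d[1],d[0])))
bl=[at_z(s,p,.03)[:2] for p in((276,154),(353,149),(358,267),(285,270))]
c=np.mean(bl,0);e=bl[0]-bl[3]+bl[1]-bl[2];print("block",c,np.degrees(np.arctan2(e[1],e[0])),np.linalg.norm(e)/2)
m=(a+b)/2
plan([m[0],m[1],.142],-20)
```

```text
[ 0.4505838  -0.28208659  0.104     ] [ 0.39506644 -0.26363388  0.104     ] 0.05850367388242128 mid [ 0.42282512 -0.27286023  0.104     ] 161.61436337328263
block [ 0.41966358 -0.27177447] -16.720677576428283 0.10966182883066006
pose [ 0.4185 -0.271   0.2692] [ 1.7999e+02  3.0000e-02 -2.0430e+01] shift [0.0059 0.0002 0.1589] turn -0.0048
```

Request:
send_rows([
  [[0.004, 0, 0.05], -0.028],
  [[0.004, 0, 0.1], -0.028],
  [[0.004, 0, 0.14], -0.028],
  [[0.004, 0, 0.159], -0.028],
  [[0.004, 0, 0.159], -0.028],
])

```text
clock: 4.57
tool_pos: [0.4204, -0.27, 0.1389]
orientation: [180.0, 0.4, -18.0]
force: [0.1, 0.1, 0.2]
opening: 0.0874
gripper_force: 0.0
```

Request:
send_rows([
  [[0, 0, 0], 0],
  [[0, 0, 0], 0],
  [[0, 0, 0], 0],
  [[0, 0, 0], 0],
  [[0, 0, 0], 0],
], gripper=0)

```text
clock: 4.98
tool_pos: [0.4226, -0.2716, 0.1433]
orientation: [-180.0, -0.1, -18.0]
force: [-0.2, 0.8, -0.5]
opening: 0.0599
gripper_force: 0.0
```

Request:
send_rows([
  [[0, 0, 0], 0],
  [[0, 0, 0], 0],
  [[0, 0, 0], 0],
  [[0, 0, 0], 0],
  [[0, 0, 0], 0],
])

```text
clock: 5.4
tool_pos: [0.4219, -0.2716, 0.1421]
orientation: [180.0, 0.0, -18.0]
force: [-0.0, 0.2, -0.2]
opening: 0.0267
gripper_force: 0.0
```

Run:
```python
from h import *
o=ctrl.get_obs();print({k:np.round(o[k],4).tolist() for k in o if k in("clock","tool_pos","orientation","force","moment","opening","gripper_force")})
```

```text
{'clock': 5.4, 'tool_pos': [0.4219, -0.2716, 0.1421], 'orientation': [179.9998, 0.0026, -18.0468], 'force': [-0.0238, 0.2418, -0.2157], 'moment': [0.0224, 0.0014, 0.0142], 'gripper_force': 0.0, 'opening': 0.0267}
```

Request:
send_rows([
  [[0, 0, 0], 0],
  [[0, 0, 0], 0],
  [[0, 0, 0], 0],
  [[0, 0, 0], 0],
  [[0, 0, 0], 0],
])

```text
clock: 5.82
tool_pos: [0.422, -0.2715, 0.1421]
orientation: [180.0, 0.0, -18.0]
force: [0.3, -0.6, -1.7]
opening: 0.0176
gripper_force: 29.9
```

Request:
send_rows([
  [[0, 0, -0.02], 0],
  [[0, 0, -0.05], 0],
  [[0, 0, -0.09], 0],
  [[0, 0, -0.13], 0],
  [[0, 0, -0.138], 0],
])

```text
clock: 6.23
tool_pos: [0.4238, -0.2723, 0.2576]
orientation: [180.0, -0.4, -18.0]
force: [1.2, -0.1, -0.5]
opening: 0.018
gripper_force: 29.9
```

Run:
```python
from h import *
o=ctrl.get_obs();print({k:np.round(o[k],4).tolist() for k in o if k in("clock","joint_pos","force","moment","opening","gripper_force")})
s=shot("wrist"); save(s,"w3.png"); pickle.dump(s,open("w3.pkl","wb"))
d=shot("side");  save(d,"s3.png"); pickle.dump(d,open("s3.pkl","wb"))
plan([.5052,-.0105,.252],-97.3)
a=s["color"][120:420,160:480]; p=proj(d,[.42,-.27,.2]).astype(int); print(p)
x0,y0=max(p[0]-80,0),max(p[1]-75,0)
b=cv2.resize(d["color"][y0:y0+150,x0:x0+160],None,fx=3,fy=3)
c=np.zeros((450,800,3),np.uint8);c[:300,:320]=a;c[:b.shape[0],320:320+b.shape[1]]=b;cv2.imwrite("pics/c3.png",c[:,:,::-1])
```

```text
{'clock': 6.2333, 'joint_pos': [-10.2853, 5.6704, -23.7423, 0.0985, -60.1892, 82.2463], 'force': [1.2166, -0.0889, -0.5213], 'moment': [-0.0874, -0.304, -0.0337], 'gripper_force': 29.8933, 'opening': 0.018}
pose [ 0.4227 -0.2716  0.2542] [-179.97   -0.22  -18.04] shift [-0.003  -0.3423  0.0029] turn 0.8806
[374 128]
```

View pics/c3.png

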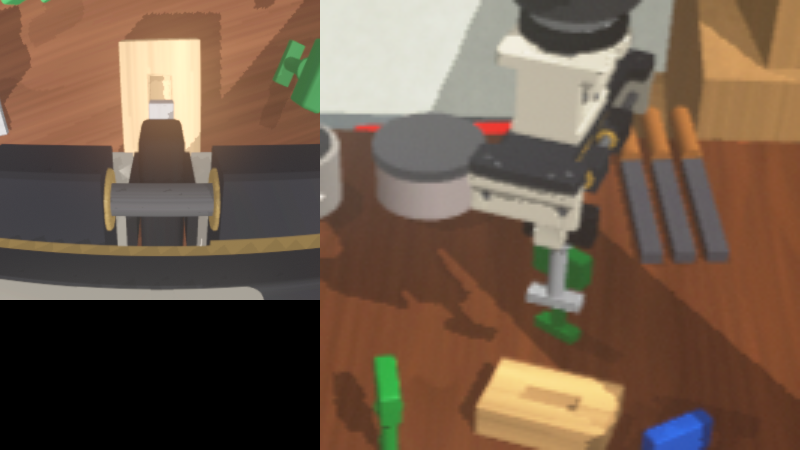

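The bolt hangs upright between the pads. The handle's +x end is at about row 239 and the head's end at about row 218 of the wrist picture, column 321.

Run:
```python
from h import *
s=pickle.load(open("w3.pkl","rb"))
p=np.array([.4227,-.2716,.2542]);T=Ro.from_euler("xyz",[180,-.22,-18.04],degrees=True).as_matrix()
for n,x,z in(("hbot",.028,.068),("htop",.028,.038),("headbot",.022,.130),("headtop",.022,.120)):
    for y in(-.009,.009): print(n,y,proj(s,p+T@[x,y,z]).round(1),proj(s,p+T@[x+.003,y,z]).round(1))
g=s["color"][200:300,321].sum(1);print(g.tolist())
print(s["color"][180:245,321].tolist()[::1])
```

```text
hbot -0.009 [299.3 235. ] [299.2 228.6]
hbot 0.009 [338.9 235. ] [339.  228.6]
htop -0.009 [294.9 255.9] [294.8 248.3]
htop 0.009 [342.7 255.9] [342.8 248.3]
headbot -0.009 [304.9 218. ] [304.9 213.3]
headbot 0.009 [334.  218.1] [334.  213.3]
headtop -0.009 [304.2 221.7] [304.2 216.8]
headtop 0.009 [334.6 221.7] [334.6 216.8]
[574, 597, 598, 592, 590, 589, 589, 589, 589, 589, 589, 589, 588, 587, 587, 589, 588, 587, 583, 542, 483, 458, 475, 552, 648, 668, 671, 671, 672, 672, 672, 672, 672, 671, 671, 671, 672, 666, 602, 399, 296, 284, 284, 282, 280, 281, 278, 275, 273, 273, 271, 270, 267, 267, 266, 261, 261, 262, 262, 260, 258, 260, 260, 258, 259, 257, 254, 254, 252, 249, 248, 245, 243, 244, 240, 241, 238, 237, 236, 231, 229, 231, 229, 228, 225, 221, 221, 220, 218, 218, 216, 214, 212, 211, 210, 209, 205, 205, 203, 201]
[[255, 234, 191], [255, 235, 192], [255, 235, 192], [255, 236, 192], [255, 236, 192], [255, 237, 192], [255, 237, 192], [255, 237, 192], [255, 237, 193], [255, 237, 192], [255, 237, 192], [255, 237, 192], [255, 236, 192], [255, 234, 190], [255, 230, 186], [254, 222, 178], [225, 192, 150], [220, 187, 144], [220, 186, 144], [221, 187, 145], [228, 194, 152], [235, 202, 160], [236, 202, 160], [234, 200, 158], [233, 200, 157], [233, 199, 157], [233, 199, 157], [233, 199, 157], [233, 199, 157], [233, 199, 157], [233, 199, 157], [233, 199, 157], [232, 199, 157], [232, 199, 156], [232, 199, 156], [233, 199, 157], [232, 199, 157], [232, 199, 156], [230, 197, 156], [211, 182, 149], [182, 159, 142], [169, 150, 139], [173, 156, 146], [194, 182, 176], [222, 215, 211], [228, 221, 219], [229, 222, 220], [229, 222, 220], [229, 223, 220], [229, 223, 220], [229, 223, 220], [229, 223, 220], [229, 223, 220], [228, 223, 220], [228, 223, 220], [228, 223, 220], [229, 223, 220], [227, 221, 218], [208, 199, 195], [151, 130, 118], [127, 96, 73], [124, 92, 68], [124, 92, 68], [123, 91, 68], [122, 91, 67]]
```

Request:
send_rows([
  [[-0.003, -0.34, 0], 0.88],
  [[-0.003, -0.34, 0], 0.88],
  [[-0.003, -0.34, 0], 0.88],
  [[-0.003, -0.34, 0], 0.88],
  [[-0.003, -0.34, 0], 0.88],
])

```text
clock: 6.75
tool_pos: [0.4759, -0.0987, 0.2506]
orientation: [179.9, 0.1, -49.3]
force: [0.7, 0.2, -1.6]
opening: 0.0179
gripper_force: 29.9
```

Run:
```python
from h import *
plan([.5051,-.0115,.252],-97.3)
```

```text
pose [ 0.4759 -0.0987  0.2506] [ 1.7988e+02  1.1000e-01 -4.9300e+01] shift [-0.0588 -0.0987 -0.0018] turn 0.5334
```

Request:
send_rows([
  [[-0.04, -0.07, 0], 0.48],
  [[-0.04, -0.07, 0], 0.48],
  [[-0.04, -0.07, 0], 0.48],
  [[-0.04, -0.07, 0], 0.48],
  [[-0.04, -0.07, 0], 0.48],
])

```text
clock: 7.17
tool_pos: [0.4971, -0.0385, 0.2502]
orientation: [179.8, -0.0, -84.4]
force: [1.0, -0.2, -2.0]
opening: 0.0172
gripper_force: 29.9
```

Request:
send_rows([
  [[0, 0, 0], 0.085],
  [[0, 0, 0], 0.085],
  [[0, 0, 0], 0.085],
  [[0, 0, 0], 0.085],
  [[0, 0, 0], 0.085],
])

```text
clock: 7.58
tool_pos: [0.4978, -0.0394, 0.252]
orientation: [180.0, -0.0, -91.6]
force: [0.5, 0.1, -2.1]
opening: 0.0181
gripper_force: 29.9
```

Run:
```python
from h import *
plan([.5051,-.0115,.200],-97.3)
```

```text
pose [ 0.4978 -0.0394  0.252 ] [ 1.7995e+02 -1.0000e-02 -9.1560e+01] shift [-0.0351 -0.0083  0.065 ] turn 0.0638
```

Request:
send_rows([
  [[-0.035, -0.008, 0.065], 0.064],
  [[-0.035, -0.008, 0.065], 0.064],
  [[-0.035, -0.008, 0.065], 0.064],
  [[-0.035, -0.008, 0.065], 0.064],
  [[-0.035, -0.008, 0.065], 0.064],
])

```text
clock: 8.0
tool_pos: [0.5057, -0.0117, 0.2014]
orientation: [-180.0, -0.0, -97.4]
force: [-0.0, -0.2, -1.9]
opening: 0.0175
gripper_force: 29.9
```

Run:
```python
from h import *
plan([.5051,-.0115,.180],-97.3)
s=shot("wrist"); pickle.dump(s,open("w4.pkl","wb"));print(ctrl.get_obs()["joint_pos"].round(1))
a=cv2.resize(s["color"][60:260,220:420],(600,600),interpolation=3); cv2.imwrite("pics/c4.png",a[:,:,::-1])
```

```text
pose [ 0.5057 -0.0117  0.2014] [-179.95   -0.    -97.37] shift [-0.0001  0.0008  0.0267] turn -0.0008
[ 21.    9.3 -27.6   0.  -53.  -28.4]
```

View pics/c4.png

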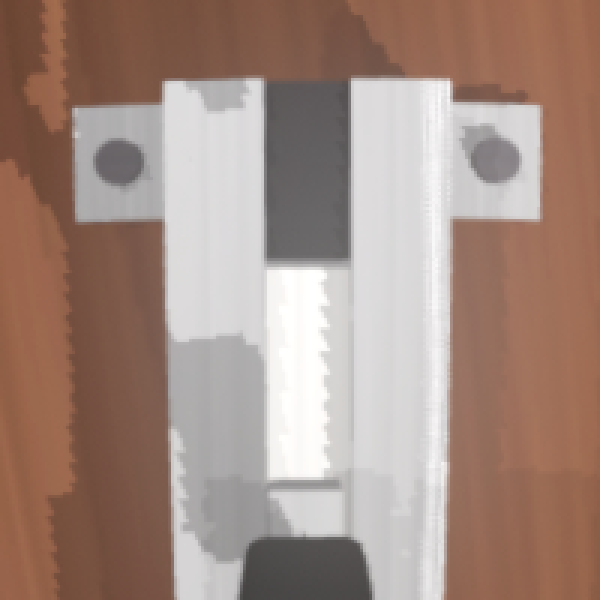

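The picture shows the head in line with the slot: head centred at about 306 and slot at about 308 in crop columns, so it is under 1 mm off. I'll lower it now.

Request:
send_rows([
  [[0, 0.0007, 0.008], 0],
  [[0, 0.0007, 0.016], 0],
  [[0, 0.0007, 0.024], 0],
  [[0, 0.0007, 0.032], 0],
  [[0, 0.0007, 0.032], 0],
])

```text
clock: 8.47
tool_pos: [0.5038, -0.0117, 0.1734]
orientation: [179.9, -0.0, -97.5]
force: [0.3, 0.8, -1.4]
opening: 0.0181
gripper_force: 29.9
```

Request:
send_rows([
  [[0, 0, 0.004], 0],
  [[0, 0, 0.008], 0],
  [[0, 0, 0.012], 0],
  [[0, 0, 0.015], 0],
  [[0, 0, 0.015], 0],
])

```text
clock: 8.88
tool_pos: [0.5049, -0.0115, 0.1631]
orientation: [-180.0, -0.0, -97.5]
force: [-2.0, -0.2, 6.7]
opening: 0.0177
gripper_force: 29.9
```

Request:
send_rows([
  [[0, 0, 0], 0],
  [[0, 0, 0], 0],
  [[0, 0, 0], 0],
  [[0, 0, 0], 0],
  [[0, 0, 0], 0],
])

```text
clock: 9.3
tool_pos: [0.5049, -0.0115, 0.1635]
orientation: [-180.0, -0.0, -97.5]
force: [-1.9, -0.5, 5.9]
opening: 0.018
gripper_force: 29.9
```

Run:
```python
from h import *
t=np.array([-.1263,.992])*-1
ax=np.array([.5134,.054]); n=np.array([np.sin(np.radians(7.257)),np.cos(np.radians(7.257))])
o=ctrl.get_obs();print(o["force"],o["moment"],"rail y of tcp",(o["tool_pos"][:2]-ax)@n)
plan([*(ax+n*(-.005)),.164],-97.26)
```

```text
[-1.92605862 -0.53127005  5.90711767] [-0.16512998  0.86670068  0.02388299] rail y of tcp -0.06605047023009833
pose [ 0.5049 -0.0115  0.1635] [-179.96   -0.    -97.46] shift [-0.0763  0.     -0.0006] turn -0.0022
```

Request:
send_rows([
  [[-0.01, 0, 0], 0],
  [[-0.025, 0, 0], 0],
  [[-0.04, 0, 0], 0],
  [[-0.055, 0, 0], 0],
  [[-0.065, 0, 0], 0],
])

```text
clock: 9.72
tool_pos: [0.512, 0.0403, 0.1637]
orientation: [-179.9, -0.1, -97.4]
force: [0.3, -5.4, 6.8]
opening: 0.0177
gripper_force: 29.9
```

Request:
send_rows([
  [[-0.005, 0, 0], 0],
  [[-0.01, 0, 0], 0],
  [[-0.014, 0, 0], 0],
  [[-0.018, 0, 0], 0],
  [[-0.018, 0, 0], 0],
])

```text
clock: 10.13
tool_pos: [0.5137, 0.0542, 0.1636]
orientation: [-180.0, -0.1, -97.4]
force: [0.1, -3.0, 5.3]
opening: 0.0178
gripper_force: 29.9
```

Request:
send_rows([
  [[-0.001, 0, 0], 0],
  [[-0.003, 0, 0], 0],
  [[-0.005, 0, 0], 0],
  [[-0.006, 0, 0], 0],
  [[-0.006, 0, 0], 0],
])

```text
clock: 10.55
tool_pos: [0.5142, 0.0586, 0.1636]
orientation: [-180.0, -0.1, -97.4]
force: [-0.9, -5.3, 5.6]
opening: 0.0178
gripper_force: 29.9
```

```bash
cat >> h.py <<'E'
def st():
    ax=np.array([.5134,.054]); a=np.radians(7.257); n=np.array([np.sin(a),np.cos(a)]); x=np.array([np.cos(a),-np.sin(a)])
    o=ctrl.get_obs(); q=o["tool_pos"][:2]-ax; f=o["force"]
    print("t",round(o["clock"],2),"rail xy",(q@x*1e3).round(2),(q@n*1e3).round(2),"z",o["tool_pos"][2].round(4),"rpy",o["orientation"].round(2),"f rail",(f[:2]@x).round(2),(f[:2]@n).round(2),f[2].round(2),"m",o["moment"].round(2),"grip",o["gripper_force"],o["opening"])
E
python3 -c "
from h import *
st()"
```

```text
t 10.55 rail xy 0.24 4.68 z 0.1636 rpy [-1.7996e+02 -6.0000e-02 -9.7440e+01] f rail -0.2 -5.38 5.62 m [-1.84  0.26  0.  ] grip 29.935416877269745 0.017801442751157748
```

Request:
send_rows([
  [[-0.001, 0, 0], 0],
  [[-0.002, 0, 0], 0],
  [[-0.003, 0, 0], 0],
  [[-0.003, 0, 0], 0],
  [[-0.003, 0, 0], 0],
])

```text
clock: 10.97
tool_pos: [0.5145, 0.0609, 0.1636]
orientation: [-180.0, -0.1, -97.4]
force: [-0.7, -4.8, 6.6]
opening: 0.0181
gripper_force: 29.9
```

Request:
send_rows([
  [[-0.001, 0, 0], 0],
  [[-0.002, 0, 0], 0],
  [[-0.003, 0, 0], 0],
  [[-0.003, 0, 0], 0],
  [[-0.003, 0, 0], 0],
])

```text
clock: 11.38
tool_pos: [0.5148, 0.0633, 0.1636]
orientation: [-180.0, -0.1, -97.4]
force: [-0.7, -5.3, 5.8]
opening: 0.0178
gripper_force: 29.9
```

```bash
python3 -c "
from h import *
st()"
```

```text
t 11.38 rail xy 0.25 9.37 z 0.1636 rpy [-1.7996e+02 -6.0000e-02 -9.7450e+01] f rail -0.07 -5.33 5.82 m [-1.87  0.26 -0.  ] grip 29.93535965681076 0.01779636218657567
```

Not home yet (steady friction of about 5 N), so I'll keep going.

Request:
send_rows([
  [[-0.001, 0, 0], 0],
  [[-0.002, 0, 0], 0],
  [[-0.002, 0, 0], 0],
  [[-0.002, 0, 0], 0],
  [[-0.002, 0, 0], 0],
])

```text
clock: 11.8
tool_pos: [0.5149, 0.0644, 0.1636]
orientation: [-180.0, -0.1, -97.4]
force: [-0.2, -7.3, 5.8]
opening: 0.0176
gripper_force: 30.0
```

Request:
send_rows([
  [[-0.001, 0, 0], 0],
  [[-0.002, 0, 0], 0],
  [[-0.002, 0, 0], 0],
  [[-0.002, 0, 0], 0],
  [[-0.002, 0, 0], 0],
])

```text
clock: 12.22
tool_pos: [0.5151, 0.0655, 0.1637]
orientation: [-180.0, -0.2, -97.4]
force: [-0.8, -10.9, 7.3]
opening: 0.018
gripper_force: 30.0
```

Request:
send_rows([
  [[-0.001, 0, 0], 0],
  [[-0.002, 0, 0], 0],
  [[-0.002, 0, 0], 0],
  [[-0.002, 0, 0], 0],
  [[-0.002, 0, 0], 0],
])

```text
clock: 12.63
tool_pos: [0.5152, 0.0667, 0.1637]
orientation: [-180.0, -0.2, -97.4]
force: [-0.3, -12.2, 8.3]
opening: 0.0183
gripper_force: 30.0
```

```bash
python3 -c "
from h import *
st()"
```

```text
t 12.63 rail xy 0.17 12.81 z 0.1637 rpy [-180.     -0.19  -97.45] f rail 1.26 -12.17 8.27 m [-4.61 -0.15 -0.01] grip 30.00259906053543 0.018266778962764817
```

Run:
```python
from h import *
s=shot("wrist");pickle.dump(s,open("w5.pkl","wb"));d=shot("side");c=shot("scene")
for n in("w3","w4","w5"):
    g=pickle.load(open(n+".pkl","rb"))["color"][225:275,316:326].mean((1,2));print(n,g.round().astype(int).tolist())
def crop(s):
    p=proj(s,[.515,.066,.09]).astype(int); return cv2.resize(s["color"][p[1]-50:p[1]+50,p[0]-40:p[0]+40],(400,500),interpolation=3)
cv2.imwrite("pics/c5.png",np.hstack([crop(d),crop(c)])[:,:,::-1])
```

```text
w3 [221, 223, 224, 224, 224, 224, 224, 224, 224, 224, 224, 224, 222, 201, 134, 98, 95, 94, 94, 93, 93, 92, 92, 91, 91, 90, 90, 89, 89, 88, 88, 87, 87, 87, 87, 86, 87, 86, 86, 86, 86, 85, 85, 84, 84, 83, 82, 82, 81, 81]
w4 [214, 214, 214, 214, 214, 214, 214, 213, 211, 210, 207, 203, 197, 174, 111, 83, 81, 81, 80, 79, 79, 79, 78, 77, 77, 76, 76, 75, 74, 74, 73, 73, 73, 73, 72, 73, 72, 72, 71, 71, 70, 70, 69, 69, 68, 68, 67, 67, 67, 66]
w5 [197, 200, 201, 202, 198, 188, 185, 188, 182, 170, 165, 162, 134, 78, 65, 64, 64, 63, 63, 62, 62, 61, 61, 60, 60, 59, 59, 59, 58, 58, 57, 57, 57, 58, 58, 58, 58, 58, 57, 57, 56, 56, 55, 55, 55, 55, 54, 54, 54, 54]
```

View pics/c5.png

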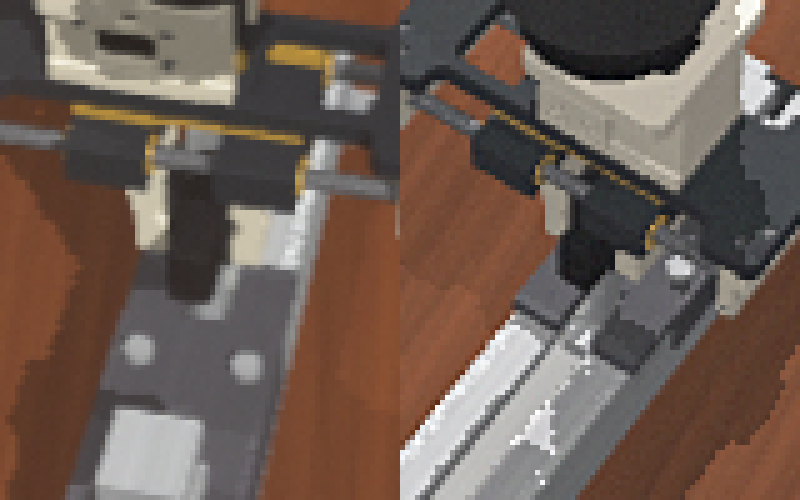

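The handle's end moved only about 1 px against the pads (roughly 0.5 mm), but the rise from 5 to 12 N shows the shank has met the fork bottom and the bolt may have tilted a little. I'll let go so the sprung strip stands it flat, then regrip.

Request:
send_rows([
  [[0, 0, 0], 0],
  [[0, 0, 0], 0],
  [[0, 0, 0], 0],
  [[0, 0, 0], 0],
  [[0, 0, 0], 0],
], gripper=0.5)

```text
clock: 13.2
tool_pos: [0.5153, 0.069, 0.1629]
orientation: [-180.0, 0.0, -97.5]
force: [0.4, 0.0, 0.1]
opening: 0.042
gripper_force: 0.0
```

Request:
send_rows([
  [[0.002, 0, -0.005], 0],
  [[0.003, 0, -0.009], 0],
  [[0.003, 0, -0.009], 0],
  [[0.003, 0, -0.009], 0],
  [[0.003, 0, -0.009], 0],
])

```text
clock: 13.62
tool_pos: [0.5149, 0.0663, 0.1703]
orientation: [-180.0, 0.0, -97.5]
force: [0.5, -0.1, -0.1]
opening: 0.0438
gripper_force: 0.0
```

Run:
```python
from h import *
st(); s=shot("wrist");pickle.dump(s,open("w6.pkl","wb"))
o=ctrl.get_obs();p=o["tool_pos"];T=Ro.from_euler("xyz",o["orientation"],degrees=True).as_matrix()
z=p[2]-(.041+.062)
for dx in(-.003,-.001,0,.001,.003): print(dx,proj(s,p+T@[.028+dx,0,z]).round(1))
g=s["color"][215:275,316:326].mean((1,2));print(g.round().astype(int).tolist())
d=shot("side")
def crop(s,P,w,h,S):
    q=proj(s,P).astype(int); return cv2.resize(s["color"][q[1]-h:q[1]+h,q[0]-w:q[0]+w],S,interpolation=3)
a=crop(d,[.515,.066,.09],40,50,(400,500)); b=cv2.resize(s["color"][180:280,280:360],(400,500),interpolation=3)
cv2.imwrite("pics/c6.png",np.hstack([a,b])[:,:,::-1])
```

```text
t 13.62 rail xy -0.11 12.42 z 0.1703 rpy [-1.7999e+02  1.0000e-02 -9.7480e+01] f rail 0.51 -0.01 -0.09 m [ 0.05 -0.06 -0.01] grip 0.0 0.043833657719592876
-0.003 [323.2 240.9]
-0.001 [323.2 236.5]
0 [323.2 234.4]
0.001 [323.2 232.2]
0.003 [323.2 227.8]
[145, 146, 172, 201, 212, 213, 213, 212, 208, 207, 206, 206, 204, 202, 197, 176, 127, 78, 69, 68, 67, 67, 66, 66, 65, 65, 64, 64, 63, 63, 62, 62, 61, 61, 61, 61, 62, 61, 61, 61, 60, 60, 60, 59, 59, 58, 58, 58, 58, 57, 57, 56, 56, 56, 56, 55, 55, 55, 54, 55]
```

View pics/c6.png

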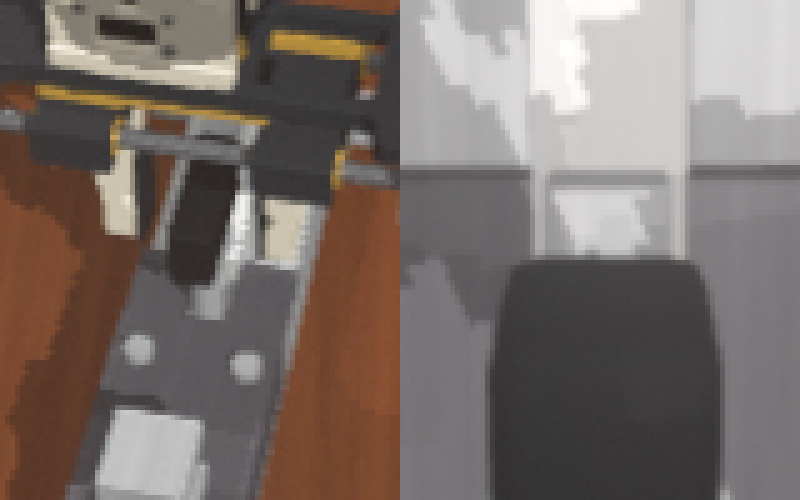

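Run:
```python
from h import *
s=pickle.load(open("w6.pkl","rb"))
ax=np.array([.5134,.054]); a=np.radians(7.257); n=np.array([np.sin(a),np.cos(a)]); x=np.array([np.cos(a),-np.sin(a)])
def r(u,v,z): q=at_z(s,(u,v),z)[:2]-ax; return (q@x*1e3).round(2),(q@n*1e3).round(2)
f=lambda u,v:(280+(u-400)/5,180+v/5)
print("mouth",r(*f(430,174),.058),r(*f(750,170),.058))
print("head end top",r(*f(610,187),.051),"bot",r(*f(610,172),.041))
print("slot",r(*f(530,100),.05),r(*f(690,100),.05),"handle end",r(*f(610,260),.103), r(*f(503,262),.103),r(*f(710,262),.103))
```

```text
mouth (np.float64(20.46), np.float64(-14.81)) (np.float64(-15.44), np.float64(-15.13))
head end top (np.float64(0.25), np.float64(-11.65)) bot (np.float64(0.24), np.float64(-11.28))
slot (np.float64(9.45), np.float64(-21.76)) (np.float64(-9.01), np.float64(-21.7)) handle end (np.float64(0.31), np.float64(-16.67)) (np.float64(9.75), np.float64(-16.52)) (np.float64(-8.52), np.float64(-16.46))
```

The loose bolt stands flat: its axis is at rail y ≈ 10.7 mm and the fork mouth at −15 mm, so 25 mm deep means home. I'll centre the gripper on it, regrip, press down and turn.

Request:
send_rows([
  [[0.002, -0.0004, 0], 0],
  [[0.002, -0.0004, 0], 0],
  [[0.002, -0.0004, 0], 0],
  [[0.002, -0.0004, 0], 0],
  [[0.002, -0.0004, 0], 0],
], gripper=0)

```text
clock: 14.13
tool_pos: [0.515, 0.0647, 0.1701]
orientation: [180.0, -0.0, -97.5]
force: [0.1, -0.6, -0.2]
opening: 0.0177
gripper_force: 30.0
```

Request:
send_rows([
  [[0, 0, 0], 0],
  [[0, 0, 0], 0],
  [[0, 0, 0], 0],
  [[0, 0, 0], 0],
  [[0, 0, 0], 0],
])

```text
clock: 14.55
tool_pos: [0.515, 0.0647, 0.1701]
orientation: [-180.0, 0.0, -97.5]
force: [0.9, -1.3, -1.2]
opening: 0.0179
gripper_force: 30.0
```

```bash
python3 -c "
from h import *
st()"
```

```text
t 14.55 rail xy 0.23 10.79 z 0.1701 rpy [-180.      0.    -97.48] f rail 1.08 -1.15 -1.16 m [-0.07 -0.26 -0.06] grip 29.998269975185394 0.01791202706726923
```

Request:
send_rows([
  [[0, 0, 0.004], 0],
  [[0, 0, 0.009], 0],
  [[0, 0, 0.014], 0],
  [[0, 0, 0.018], 0],
  [[0, 0, 0.021], 0],
])

```text
clock: 14.97
tool_pos: [0.5152, 0.0647, 0.1538]
orientation: [-180.0, -0.0, -97.4]
force: [-3.9, 0.1, 13.9]
opening: 0.0179
gripper_force: 30.0
```

Request:
send_rows([
  [[0, 0, 0], 0],
  [[0, 0, 0], 0],
  [[0, 0, 0], 0],
  [[0, 0, 0], 0],
  [[0, 0, 0], 0],
])

```text
clock: 15.38
tool_pos: [0.5152, 0.0647, 0.1543]
orientation: [-180.0, 0.0, -97.4]
force: [-2.9, -0.5, 13.8]
opening: 0.0178
gripper_force: 30.0
```

```bash
python3 -c "
from h import *
st()"
```

```text
t 15.38 rail xy 0.41 10.85 z 0.1543 rpy [-179.95    0.    -97.44] f rail -2.85 -0.87 13.79 m [ 0.02  1.77 -0.02] grip 30.013127624988556 0.017752784781116186
```

Request:
send_rows([
  [[0, 0, 0], -0.06],
  [[0, 0, 0], -0.13],
  [[0, 0, 0], -0.2],
  [[0, 0, 0], -0.27],
  [[0, 0, 0], -0.34],
])

```text
clock: 15.8
tool_pos: [0.5167, 0.065, 0.155]
orientation: [-179.8, -0.1, -66.5]
force: [0.8, -1.8, 13.0]
opening: 0.0178
gripper_force: 30.0
```

Request:
send_rows([
  [[0, 0, 0], -0.07],
  [[0, 0, 0], -0.14],
  [[0, 0, 0], -0.21],
  [[0, 0, 0], -0.28],
  [[0, 0, 0], -0.34],
])

```text
clock: 16.22
tool_pos: [0.5171, 0.0652, 0.1551]
orientation: [-179.8, -0.2, -35.9]
force: [0.9, -1.8, 12.7]
opening: 0.0179
gripper_force: 30.0
```

Request:
send_rows([
  [[0, 0, 0], -0.07],
  [[0, 0, 0], -0.14],
  [[0, 0, 0], -0.2],
  [[0, 0, 0], -0.26],
  [[0, 0, 0], -0.32],
])

```text
clock: 16.63
tool_pos: [0.5171, 0.0654, 0.1551]
orientation: [-179.9, -0.3, -7.1]
force: [0.2, 0.6, 14.4]
opening: 0.0179
gripper_force: 30.0
```

```bash
python3 -c "
from h import *
st()"
```

```text
t 16.63 rail xy 2.27 11.82 z 0.1551 rpy [-179.89   -0.27   -7.15] f rail 0.15 0.58 14.37 m [ 0.17 -0.14 -0.08] grip 30.0075164437294 0.017922534761130184
```

Request:
send_rows([
  [[0, 0, 0], 0],
  [[0, 0, 0], 0],
  [[0, 0, 0], 0],
  [[0, 0, 0], 0],
  [[0, 0, 0], 0],
])

```text
clock: 17.05
tool_pos: [0.5171, 0.0654, 0.1551]
orientation: [-179.9, -0.3, -7.4]
force: [0.3, 0.4, 12.7]
opening: 0.0179
gripper_force: 30.0
```

```bash
python3 -c "
from h import *
st()"
```

```text
t 17.05 rail xy 2.24 11.78 z 0.1551 rpy [-179.9    -0.27   -7.4 ] f rail 0.21 0.39 12.68 m [-0.04 -0.1   0.07] grip 30.00299245119095 0.0179379027122491
```

Request:
send_rows([
  [[-0.001, 0.0003, 0], 0],
  [[-0.0023, 0.0006, 0], 0],
  [[-0.0023, 0.0006, 0], 0],
  [[-0.0023, 0.0006, 0], 0],
  [[-0.0023, 0.0006, 0], 0],
])

```text
clock: 17.47
tool_pos: [0.5165, 0.0654, 0.1557]
orientation: [-179.8, -0.4, -7.4]
force: [4.0, -1.5, 12.1]
opening: 0.018
gripper_force: 30.0
```

Request:
send_rows([
  [[0, 0, -0.002], 0],
  [[0, 0, -0.004], 0],
  [[0, 0, -0.006], 0],
  [[0, 0, -0.008], 0],
  [[0, 0, -0.008], 0],
])

```text
clock: 17.88
tool_pos: [0.5163, 0.0654, 0.1619]
orientation: [-179.8, -0.4, -7.4]
force: [6.3, -0.8, 7.1]
opening: 0.0181
gripper_force: 30.0
```

```bash
python3 -c "
from h import *
st()"
```

```text
t 17.88 rail xy 1.45 11.67 z 0.1619 rpy [-179.85   -0.4    -7.39] f rail 6.34 0.02 7.1 m [-0.51 -2.17  0.08] grip 30.000590980052948 0.018123843417382265
```

Force and height both put the head at about z = 33 mm, above the 31 mm stop, so it is rising in the notch. I'll ease it up the rest of the way and release.

Request:
send_rows([
  [[0.0005, 0, -0.001], 0],
  [[0.0005, 0, -0.002], 0],
  [[0.0005, 0, -0.003], 0],
  [[0.0005, 0, -0.003], 0],
  [[0.0005, 0, -0.003], 0],
])

```text
clock: 18.3
tool_pos: [0.5164, 0.0654, 0.1638]
orientation: [-179.9, -0.4, -7.4]
force: [5.9, -1.6, 6.1]
opening: 0.0181
gripper_force: 30.0
```

```bash
python3 -c "
from h import *
st()"
```

```text
t 18.3 rail xy 1.58 11.65 z 0.1638 rpy [-179.85   -0.36   -7.4 ] f rail 6.05 -0.87 6.12 m [-0.31 -2.12  0.  ] grip 30.00017523765564 0.018062348556878743
```

Request:
send_rows([
  [[0.0015, 0, -0.001], 0],
  [[0.0015, 0, -0.001], 0],
  [[0.0015, 0, -0.001], 0],
  [[0.0015, 0, -0.001], 0],
  [[0.0015, 0, -0.001], 0],
])

```text
clock: 18.72
tool_pos: [0.5168, 0.0652, 0.1641]
orientation: [-179.9, -0.3, -7.4]
force: [1.6, 0.8, 5.3]
opening: 0.0177
gripper_force: 30.0
```

Request:
send_rows([
  [[0, 0, 0], 0],
  [[0, 0, 0], 0],
  [[0, 0, 0], 0],
  [[0, 0, 0], 0],
  [[0, 0, 0], 0],
], gripper=0.6)

```text
clock: 19.13
tool_pos: [0.5144, 0.0641, 0.1626]
orientation: [180.0, 0.0, -7.5]
force: [0.5, -0.5, -1.1]
opening: 0.0454
gripper_force: 0.0
```

Run:
```python
from h import *
st(); s=shot("wrist");pickle.dump(s,open("w7.pkl","wb"));d=shot("side")
q=proj(d,[.515,.066,.09]).astype(int)
a=cv2.resize(d["color"][q[1]-50:q[1]+50,q[0]-40:q[0]+40],(400,500),interpolation=3); b=cv2.resize(s["color"][180:280,280:360],(400,500),interpolation=3)
cv2.imwrite("pics/c7.png",np.hstack([a,b])[:,:,::-1])
```

```text
t 19.13 rail xy -0.3 10.15 z 0.1626 rpy [ 1.7997e+02  4.0000e-02 -7.4800e+00] f rail 0.6 -0.45 -1.06 m [ 0.01  0.05 -0.03] grip 0.0 0.04539246913928301
```

View pics/c7.png

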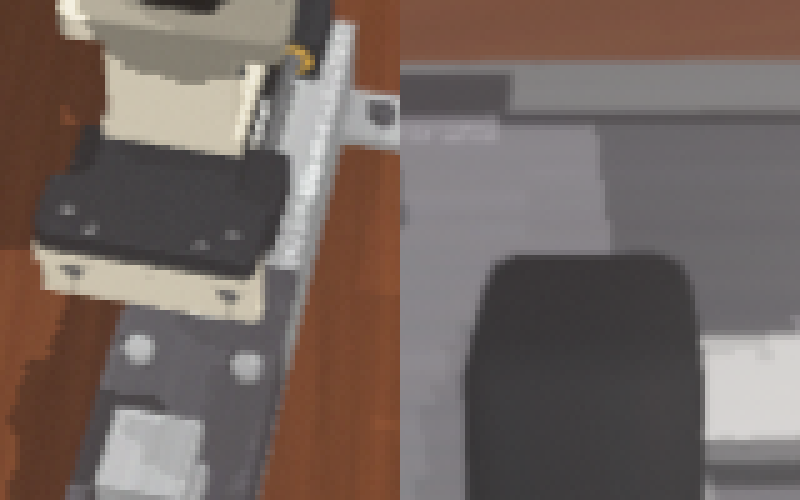

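Request:
send_rows([
  [[0, 0, -0.01], 0],
  [[0, 0, -0.03], 0],
  [[0, 0, -0.07], 0],
  [[0, 0, -0.11], 0],
  [[0, 0, -0.15], 0],
])

```text
clock: 19.65
tool_pos: [0.5144, 0.064, 0.2849]
orientation: [180.0, 0.0, -7.5]
force: [0.7, 0.2, 0.1]
opening: 0.0525
gripper_force: 0.0
```

Request:
send_rows([
  [[0, 0, 0], 0],
  [[0, 0, 0], 0],
  [[0, 0, 0], 0],
  [[0, 0, 0], 0],
  [[0, 0, 0], 0],
])

```text
clock: 20.07
tool_pos: [0.5142, 0.064, 0.2819]
orientation: [179.9, 0.1, -7.5]
force: [-0.2, -0.1, 0.7]
opening: 0.0524
gripper_force: 0.0
```

Run:
```python
from h import *
st(); s=shot("wrist");pickle.dump(s,open("w8.pkl","wb"));d=shot("side");pickle.dump(d,open("s8.pkl","wb"));c=shot("scene");pickle.dump(c,open("c8.pkl","wb"))
def crop(s,w,h,S):
    q=proj(s,[.515,.066,.09]).astype(int); x0,y0=max(q[0]-w,0),max(q[1]-h,0); print(x0,y0); return cv2.resize(s["color"][y0:y0+2*h,x0:x0+2*w],S,interpolation=3)
cv2.imwrite("pics/c8.png",np.hstack([crop(d,32,48,(400,600)),crop(s,60,90,(400,600))])[:,:,::-1])
```

```text
t 20.07 rail xy -0.48 10.06 z 0.2819 rpy [ 1.7994e+02  1.0000e-01 -7.4800e+00] f rail -0.19 -0.15 0.68 m [0.01 0.04 0.01] grip 0.0 0.052404368158979614
289 220
257 135
```

View pics/c8.png

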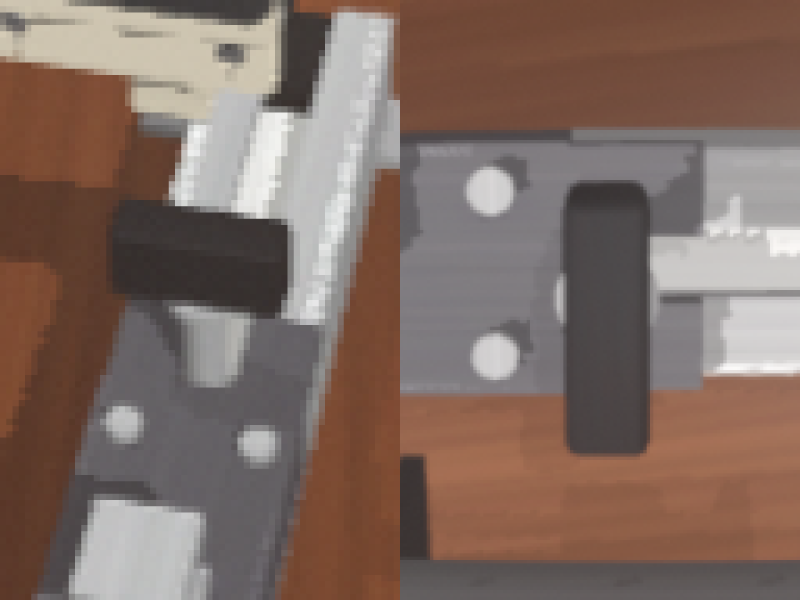

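The handle lies across the rail, with the shank at the fork bottom and the robot clear. I'll check the height and tilt numerically.

Run:
```python
from h import *
s=pickle.load(open("w8.pkl","rb"));d=pickle.load(open("s8.pkl","rb"))
ax=np.array([.5134,.054]); a=np.radians(7.257); n=np.array([np.sin(a),np.cos(a)]); x=np.array([np.cos(a),-np.sin(a)])
R=lambda P:np.r_[(P[:2]-ax)@x,(P[:2]-ax)@n,P[2]]*1e3
W=lambda q:np.r_[ax+x*q[0]/1e3+n*q[1]/1e3,q[2]/1e3]
fw=lambda u,v:(257+(u-400)*.3,135+v*.3); fs=lambda u,v:(289+u*.16,220+v*.16)
for p in((568,190),(648,190),(650,448),(568,448)): print("W z128",R(at_z(s,fw(*p),.128)).round(1), "z123",R(at_z(s,fw(*p),.123)).round(1))
def inv(q): return (q-[289,220])/.16
for yy in(10.2,):
  for hz in(36,31):
    print(hz,"side px of handle top corners/bottom, shank base",[inv(proj(d,W((X,yy+Y,Z+hz)))).round().tolist() for X,Y,Z in((28,9,92),(-28,9,92),(-28,9,62),(28,9,62),(28,-9,92),(-28,-9,92))],inv(proj(d,W((0,yy+7,58)))).round())
```

```text
W z128 [ 32.6  18.1 128. ] z123 [ 31.8  18.3 123. ]
W z128 [ 32.5   2.1 128. ] z123 [ 31.7   2.  123. ]
W z128 [-22.4   1.5 128. ] z123 [-24.3   1.3 123. ]
W z128 [-22.3  18.8 128. ] z123 [-24.2  19.  123. ]
36 side px of handle top corners/bottom, shank base [[110.0, 231.0], [288.0, 258.0], [287.0, 320.0], [114.0, 294.0], [124.0, 189.0], [299.0, 215.0]] [204. 381.]
31 side px of handle top corners/bottom, shank base [[111.0, 242.0], [288.0, 269.0], [287.0, 330.0], [115.0, 304.0], [124.0, 200.0], [299.0, 226.0]] [204. 381.]
```

Run:
```python
from h import *
s=pickle.load(open("w8.pkl","rb"));c=pickle.load(open("c8.pkl","rb"))
ax=np.array([.5134,.054]); a=np.radians(7.257); n=np.array([np.sin(a),np.cos(a)]); x=np.array([np.cos(a),-np.sin(a)])
R=lambda P:np.r_[(P[:2]-ax)@x,(P[:2]-ax)@n,P[2]]*1e3
W=lambda q:np.r_[ax+x*q[0]/1e3+n*q[1]/1e3,q[2]/1e3]
fw=lambda u,v:(257+(u-400)*.3,135+v*.3)
print("slot edges",R(at_z(s,fw(760,236),.05)),R(at_z(s,fw(760,295),.05)),"rail outer",R(at_z(s,fw(760,148),.05)),R(at_z(s,fw(760,374),.05)), "screws",R(at_z(s,fw(490,190),.06)),R(at_z(s,fw(495,356),.06)))
inv=lambda q:(q-[257,135])/.3+[400,0]
for hz in (36,31): print([inv(proj(s,W((X,10.4,hz+Z)))).round().tolist() for X,Z in((28,92),(28,62),(-28,92),(12,60),(-12,60))])
col=s["color"][:,int(257+207*.3)].sum(1)[180:285];print(col.tolist())
q=proj(c,W((0,10,100))).astype(int); cv2.imwrite("pics/c9.png",cv2.resize(c["color"][q[1]-40:q[1]+40,q[0]-50:q[0]+50],(750,600),interpolation=3)[:,:,::-1])
print((q-[50,40]).tolist(),[((proj(c,W(p))-q+[50,40])*7.5).round().tolist() for p in((28,1,128),(-28,1,128),(28,1,98),(-28,1,98),(0,3,60),(0,3,98))])
```

```text
slot edges [  7.86390627 -30.1157603   50.        ] [ -8.34256818 -30.50128467  50.        ] rail outer [ 31.50257629 -29.66131584  50.        ] [-30.6622936 -31.1269087  50.       ] screws [22.08537227 40.51352127 60.        ] [-22.19858095  40.39217062  60.        ]
[[607.0, 212.0], [607.0, 189.0], [608.0, 473.0], [607.0, 257.0], [608.0, 358.0]]
[[607.0, 208.0], [607.0, 186.0], [608.0, 464.0], [608.0, 253.0], [608.0, 352.0]]
[384, 388, 385, 382, 387, 385, 383, 381, 373, 252, 173, 164, 166, 164, 167, 174, 182, 194, 208, 220, 224, 226, 226, 225, 225, 225, 227, 225, 226, 227, 225, 226, 226, 227, 225, 226, 226, 224, 226, 225, 225, 224, 224, 225, 224, 225, 223, 225, 223, 222, 222, 222, 222, 222, 222, 222, 223, 217, 223, 223, 220, 220, 218, 220, 219, 217, 216, 216, 217, 217, 218, 218, 216, 216, 215, 215, 213, 213, 215, 211, 212, 210, 211, 213, 211, 211, 210, 209, 207, 207, 211, 262, 324, 350, 348, 339, 335, 337, 341, 340, 321, 308, 306, 306, 305]
[267, 161] [[442.0, 319.0], [282.0, 229.0], [440.0, 376.0], [283.0, 287.0], [364.0, 396.0], [365.0, 327.0]]
```

View pics/c9.png

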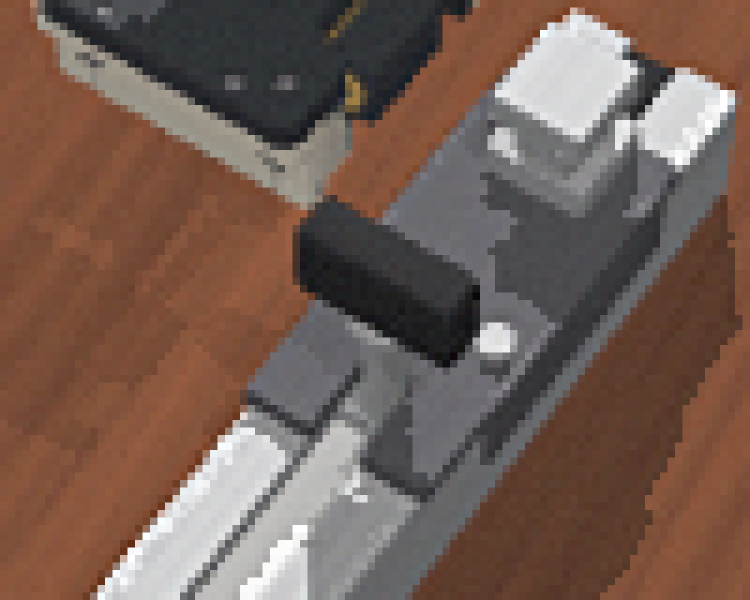

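```bash
python3 -c "
from h import *
print(ctrl.close_job())"
```

```text
the job is handed in; nothing more can be done
None
```

The job is handed in at about 20 s of the 45 s, with no verdict reported: by camera and force readings, the bolt is fully home in the fork, turned across the slot, sprung up into its notch (underside about 36 mm), upright and released, with the robot clear and the jar, bowl and scraper not touched.

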